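Pack two paint-your-own ceramics kits

ROBOT

A 6-joint arm with a two-finger parallel gripper is mounted at the origin on the work surface. World frame = base frame: x ahead of the robot, y to its left, z up, the work surface at z = 0. Lengths are in m, angles in rad, forces in N, time in s.
With the tool pointing down it reaches from about 0.35 to 0.775 m from the base axis. Payload 5.5 kg.
Tool frame: the origin (TCP) lies at the very end of the fingers, on their centre line; the grasp point (between the pads) lies 19 mm behind it; z points along the fingers, x is the direction in which the jaws open and shut, and the axes are right-handed (so a half turn about z gives the same grasp; the last joint's range is limited). The gripper opens to 85 mm and grips with 20 to 120 N. Pads are 22 mm wide; open, the fingers measure 114 mm over their backs; the gripper's body (76 mm by 85 mm) begins 54 mm behind the grasp point. The pads swing forward as they close: fully open they stand 13 mm farther back than shut.
Start: joints at [-1.337, 0.313, 0.046, 1.304, 0, 1.431], TCP at [0.21, -0.535, 0.231] pointing down, gripper open.
Joint ranges: [-2.76, 2.76], [-0.86, 1.69], [-1.03, 1.26], [-2.2, 2.34], [-1.47, 1.5], [-3.14, 3.14]. Speed limits (rad/s): [2.57, 2.57, 3.14, 3.14, 3.14, 3.14].

INTERFACE

Orientations are given as a unit quaternion [w, x, y, z].
In Python, from workcell import monitor, eyes, ticket gives the robot as it stands.
- The arm moves only by the tool send_rows, never from a script. Its argument "targets" is a list of rows, each a list of 5 numbers: the shift along the world's x, y, z in m, then the turn about the world's z in degrees, then the closure in counts, from 0 (fully open) to 255 (shut). A call has 1 to 12 rows; each row shifts and turns the commanded pose from where the row before left it; what a row does not reach is not made up. A row lasts 1/10 s, in which the tool goes at most 50 mm and 8.59 degrees, less where a joint would pass 70% of its speed; a pose out of reach is approached as far as the arm can. A call is refused whole if a number of a shift passes 0.05 or a number of a turn 8.59, either way. A call with a gripper value outside its range is refused whole. The fingers move at their own pace and stop on an object; "newtons" is the grip in N (left out, the last holds). Time passes only in rows, so rows that do not move let the fingers close. It gives the time, the measured TCP pose, the force and the opening at its end, in the units of the state.
- monitor.get_state(): the state, without advancing time (a new reading comes with each control period).
- eyes.read_camera(name): name is "side" or "top" or "wrist"; returns a dict with "img" (384x512x3 uint8, red, green, blue), "z_map" (384x512 float32, m along the optical axis (not along the pixel's ray), 0 where there is no reading), "camera_matrix" (3x3 intrinsics, pixels), "pose" (4x4, takes a point from camera to world coordinates); the wrist camera has in their place "T_tool_cam" (4x4, takes a point from camera to tool coordinates, whose origin is the TCP and whose axes are the tool frame's). Camera axes: x right, y down, z forward; pixel columns grow to the right and rows downward; lengths in m; the calibration is good to about 2 mm. A picture is of the moment at which its call begins: read the wrist's pose just before it.
- ticket.hand_in(): hands the job in, once; it reports no verdict.
Trained networks look in the newest picture that a camera, given by its name, has taken for a name from the list of things; names that differ only in an ending like _2 or _b are one class to them, and where a whole thing is asked for, a point or a joint stands for the part that bears it (a point fixed in the world has none). Each returns a list of dicts, best first, with "conf" (0 to 1); they miss things now and then, are a little off and sometimes report something else, mostly with a low value. They report only what shows in the picture. A call takes as long as a camera call.
- eyes.spot_in(name, camera): "xyz" ([x, y, z] in m, in world coordinates, good to about 4 mm: the middle of the surface that is visible of it).
- eyes.tip_of(name, camera): "xyz" ([x, y, z] in m, in world coordinates, good to about 4 mm: a listed point, or the origin of a listed thing).
The state is a dict: "clock": time; "joint_pos": joint angles; "qvel": joint speeds; "tau": joint torques, N m; "tcp_pos": TCP position; "orientation": TCP orientation; "wrist_force": force on the tool from outside, world axes, zero at the start; "ft_torque": the same for the moment, N m; "finger_gap": finger opening in m.
Only numpy, scipy, OpenCV 4.12 (cv2) and the standard library are available. Lean on these libraries where they do the work, as an engineer would, in place of code of your own. Each camera call takes 0.05 s, during which the arm holds its last target.

TASK

Pack the two paint-your-own kits: the tower house with the pointed cap and the slim nozzle bottle go in the two-compartment tray; the gabled cottage, the toadstool and the squat glaze jar go in the three-compartment tray, one piece to a compartment, any compartment. Stand every piece upright on the tray floor, setting it down gently and never dropping it, and leave the small white bowl standing where it is.

Things in the scene. Friction and masses are not known exactly. Their poses are not given: they have to be found in the camera images.
- tower_house: Bisque figure, 100 mm tall, 0.12 to 0.21 kg: round grey rock base 58 mm across and 22 mm high, slim pale tower 27 mm across, terracotta pointed cap. The cap's upright brim, 48 mm across, from 60 to 71 mm above the underside, is the place to grip. Stands upright at the start; origin at the centre of its underside, z up.
- toadstool: Bisque figure, 78 mm tall, 0.09 to 0.16 kg: grey mound 50 mm across, pale stem 26 mm across, domed terracotta cap. The cap's upright rim, 53 mm across, from 44 to 57 mm above the underside, is the place to grip. Stands upright at the start; origin at the centre of its underside, z up.
- cottage: Bisque house, 0.13 to 0.24 kg: pale box walls 42 mm (its x) by 56 mm (its y) and 56 mm high, terracotta gable roof with the ridge along its y, 80 mm high, small chimney to 90 mm. Grip across the 42 mm walls, along its x, at 36 to 56 mm height. Stands upright at the start; origin at the centre of its underside, z up.
- glaze_jar: Closed squat glaze jar, 54 mm across up to 48 mm height, black screw lid 51 mm across from 52 to 66 mm (its top), 0.12 to 0.21 kg. Stands upright at the start; origin at the centre of its underside, z up.
- nozzle_bottle: Closed slim white squeeze bottle, rigid, 40 mm across up to 66 mm height, black cap 25 mm across and nozzle up to 99 mm, 0.07 to 0.12 kg. Stands upright at the start; origin at the centre of its underside, z up.
- tray_two: Shallow open kit tray of whitish board with two square compartments side by side along its y. Outside 86 mm (x) by 169 mm (y), 24 mm high; walls, divider and floor 3 mm thick; each compartment 80 by 80 mm inside, centres at y = -41.5 and +41.5 mm, x = 0. Origin at the centre of its underside; it stands level and does not move.
- tray_three: Shallow open kit tray of whitish board with three square compartments in a row along its y. Outside 86 mm (x) by 252 mm (y), 24 mm high; walls, dividers and floor 3 mm thick; each compartment 80 by 80 mm inside, centres at y = -83, 0 and +83 mm, x = 0. Origin at the centre of its underside; it stands level and does not move.
- bowl: Small white open bowl, 72 mm across the rim, 40 mm high, standing among the stock, not part of any kit, to be left alone. Loose; origin at the centre of its underside. Near it and the stock a thin brush and a wooden modelling tool (8 mm high) also lie on the bench; the grey unfired pieces on the ware board at the far edge are not stock.

How it is judged:
By the outcome, as a careful person would: the job done as asked, in the order asked, and still so for the second after the job is handed in, with the robot touching nothing.
It also fails if it takes over 134 s, if anything falls off the work surface, if the arm or the gripper's body presses on something with over 40 N, if the wrist force passes 120 N, or if a joint passes its speed limit or range.

## Working session

There is one attempt and no reset: what is moved stays moved. The work goes in short steps, Python scripts to look and compute and a tool call to move; the robot and the scene stay as the last step left them, time stands still between calls to the robot, and variables do not carry over. Pictures are saved under pics/ and viewed, and the job is handed in when it is done.

Besides the shell and the picture viewer there is one more tool, called after "Emit:" as a command line: name --pt "numbers of a row" for each row, then --argument value for the rest. send_rows: Moves the arm, as the interface text tells. Its arguments: {"type":"object","properties":{"targets":{"type":"array"},"newtons":{"type":"number"}},"required":["targets"]}

```bash
mkdir -p pics; cat > h.py <<'E'
import numpy as np, cv2
from workcell import monitor, eyes, ticket
def save(n,c): cv2.imwrite(f'pics/{n}.png',cv2.cvtColor(c['img'],cv2.COLOR_RGB2BGR))
def world(c):
    K=c['camera_matrix'];z=c['z_map'];v,u=np.mgrid[:z.shape[0],:z.shape[1]]
    P=np.stack([(u-K[0,2])/K[0,0]*z,(v-K[1,2])/K[1,1]*z,z],-1)
    T=c['pose'];W=P@T[:3,:3].T+T[:3,3];W[z==0]=np.nan;return W
E
python3 - <<'E'
from h import *
s=monitor.get_state();print({k:np.round(v,3) for k,v in s.items()})
for n in('top','side'):
    c=eyes.read_camera(n);save(n+'1',c);np.savez(n+'1.npz',**c)
    print(n,np.round(c['pose'],3))
    for o in 'tower_house toadstool cottage glaze_jar nozzle_bottle tray_two tray_three bowl'.split():
        print(o,[(np.round(d['xyz'],3).tolist(),round(d['conf'],2)) for d in eyes.tip_of(o,n)[:3]])
E
```

```text
{'clock': np.float64(0.0), 'joint_pos': array([-1.337,  0.314,  0.045,  1.304,  0.   ,  1.431]), 'qvel': array([ 0.001,  0.001, -0.   ,  0.001,  0.001, -0.   ]), 'tau': array([-0.0000e+00, -4.8063e+01,  2.9853e+01,  1.9000e-02, -0.0000e+00,
        0.0000e+00]), 'tcp_pos': array([ 0.21 , -0.535,  0.23 ]), 'orientation': array([-0.001,  0.826, -0.563, -0.001]), 'wrist_force': array([-0.167,  0.485, -0.396]), 'ft_torque': array([-0.016,  0.053, -0.04 ]), 'finger_gap': np.float64(0.085)}
top [[ 0.227 -0.952  0.204  0.362]
 [-0.974 -0.223  0.045  0.061]
 [ 0.002 -0.208 -0.978  0.86 ]
 [ 0.     0.     0.     1.   ]]
tower_house [([0.463, 0.212, 0.0], 0.76)]
toadstool [([0.462, 0.21, 0.0], 0.58), ([0.592, 0.353, 0.003], 0.55)]
cottage [([0.437, 0.348, 0.003], 0.62)]
glaze_jar [([0.451, 0.077, 0.001], 0.95)]
nozzle_bottle [([0.571, 0.077, -0.006], 0.87)]
tray_two [([0.62, -0.186, -0.001], 0.71)]
tray_three [([0.43, -0.195, -0.002], 0.58)]
bowl [([0.573, 0.206, 0.0], 0.84)]
side [[-0.987 -0.075  0.139  0.413]
 [-0.157  0.529 -0.834  0.849]
 [-0.011 -0.846 -0.534  0.508]
 [ 0.     0.     0.     1.   ]]
tower_house [([0.466, 0.207, 0.004], 0.91)]
toadstool [([0.593, 0.362, 0.002], 0.86)]
cottage [([0.436, 0.352, 0.002], 0.7)]
glaze_jar [([0.45, 0.08, 0.0], 0.92), ([0.614, -0.19, -0.002], 0.68)]
nozzle_bottle [([0.573, 0.075, -0.001], 0.89)]
tray_two [([0.617, -0.186, 0.0], 0.73)]
tray_three [([0.434, -0.2, -0.002], 0.89)]
bowl [([0.575, 0.212, -0.001], 0.95)]
```

View pics/top1.png

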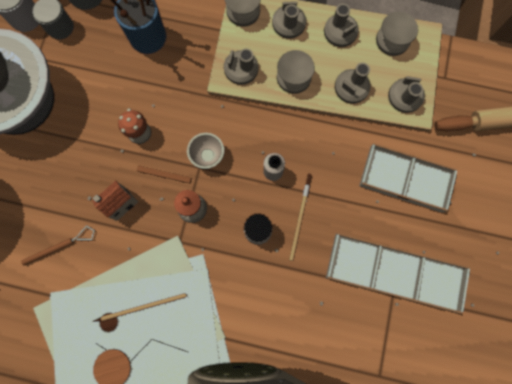

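View pics/side1.png

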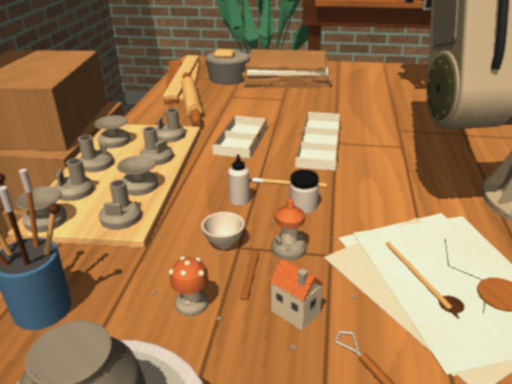

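Top view: toadstool (132,123), bowl (205,150), cottage (115,198), tower (190,205), bottle (274,163), jar (258,228), two-tray (408,178), three-tray (398,272). The side view agrees, so the networks' low-confidence duplicates (toadstool on the tower, jar on the tray) are wrong. Next I'll refine positions with depth.

```bash
cat > m.py <<'E'
from h import *
for n in('top','side'):
    c=dict(np.load(n+'1.npz'));W=world(c);x,y,z=W[...,0],W[...,1],W[...,2]
    tz=z[(x>.35)&(x<.65)&(abs(y)<.4)];print(n,'table',np.nanmedian(tz))
    def band(cx,cy,r,z0,z1):
        m=(np.hypot(x-cx,y-cy)<r)&(z>z0)&(z<z1);return np.c_[x[m],y[m],z[m]]
    from scipy.optimize import least_squares
    def circ(nm,cx,cy,z0,z1,R):
        p=band(cx,cy,.045,z0,z1)
        f=lambda q:np.hypot(p[:,0]-q[0],p[:,1]-q[1])-R
        q=least_squares(f,[cx,cy],loss='soft_l1',f_scale=.001)
        print(nm,len(p),np.round(q.x,4),'rms',np.sqrt(np.mean(f(q.x)**2)).round(4),'zmax',band(cx,cy,.04,.01,.2)[:,2].max().round(4))
    circ('tower brim',.464,.21,.061,.070,.024)
    circ('toad rim',.592,.358,.045,.056,.0265)
    circ('jar body',.451,.078,.008,.046,.027)
    circ('jar lid',.451,.078,.053,.064,.0255)
    circ('bottle',.572,.076,.008,.062,.02)
    circ('bowl',.574,.209,.036,.042,.036)
    for nm,cx,cy,r,z0,z1 in(('tray2',.619,-.186,.13,.02,.029),('tray3',.432,-.197,.16,.02,.029),('roof',.437,.35,.05,.058,.1),('ridge',.437,.35,.05,.074,.083),('cott all',.437,.35,.05,.02,.1)):
        p=band(cx,cy,r,z0,z1)
        if len(p)<5: print(nm,len(p));continue
        (a,b),(w,h),t=cv2.minAreaRect(p[:,:2].astype(np.float32)*1000)
        print(nm,len(p),'c',round(a,1),round(b,1),'wh',round(w,1),round(h,1),'ang',round(t,1),'zmax',p[:,2].max().round(4))
    # wall yaw of cottage
    p=band(.437,.35,.05,.012,.053)
    print('walls',len(p))
    np.save(n+'_wall.npy',p)
E
python3 m.py
```

```text
top table 0.0010949021188848551
tower brim 28 [0.4645 0.2125] rms 0.0007 zmax 0.1025
toad rim 56 [0.5907 0.3575] rms 0.0005 zmax 0.0839
jar body 41 [0.451  0.0773] rms 0.0002 zmax 0.0703
jar lid 49 [0.4506 0.0768] rms 0.0065 zmax 0.0703
bottle 121 [0.5737 0.0746] rms 0.0003 zmax 0.1014
bowl 240 [0.5735 0.2091] rms 0.0032 zmax 0.0437
tray2 717 c 659.3 -190.4 wh 170.0 170.7 ang 84.6 zmax 0.0289
tray3 1052 c 489.4 -197.1 wh 253.5 200.7 ang 88.7 zmax 0.0288
roof 725 c 440.6 350.8 wh 43.6 56.3 ang 56.4 zmax 0.0929
ridge 280 c 440.9 351.4 wh 19.5 55.7 ang 55.7 zmax 0.0829
cott all 958 c 440.9 350.6 wh 43.6 57.0 ang 56.4 zmax 0.0929
walls 236
side table 0.001112402105565402
tower brim 137 [0.4653 0.2118] rms 0.0009 zmax 0.101
toad rim 226 [0.5913 0.3571] rms 0.0007 zmax 0.081
jar body 445 [0.4519 0.077 ] rms 0.0011 zmax 0.0685
jar lid 155 [0.4518 0.0772] rms 0.0011 zmax 0.0685
bottle 507 [0.5747 0.0744] rms 0.0011 zmax 0.0997
bowl 310 [0.5759 0.2121] rms 0.003 zmax 0.0421
tray2 378 c 660.7 -187.7 wh 174.6 170.7 ang 86.0 zmax 0.0287
tray3 457 c 490.1 -196.1 wh 257.6 198.0 ang 88.4 zmax 0.0274
roof 1101 c 443.4 354.4 wh 40.6 59.2 ang 61.6 zmax 0.0915
ridge 354 c 443.3 355.2 wh 22.0 57.3 ang 57.7 zmax 0.083
cott all 2135 c 441.9 353.2 wh 44.8 58.7 ang 57.9 zmax 0.0915
walls 1091
```

```bash
python3 - <<'E'
import cv2
a=cv2.imread('pics/top1.png');b=cv2.imread('pics/side1.png')
cv2.imwrite('pics/cott.png',cv2.hconcat([cv2.resize(a[165:240,75:150],(400,400),interpolation=2),cv2.resize(b[255:335,260:340],(400,400),interpolation=2)]))
E
```

```text
(no output)
```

View pics/cott.png

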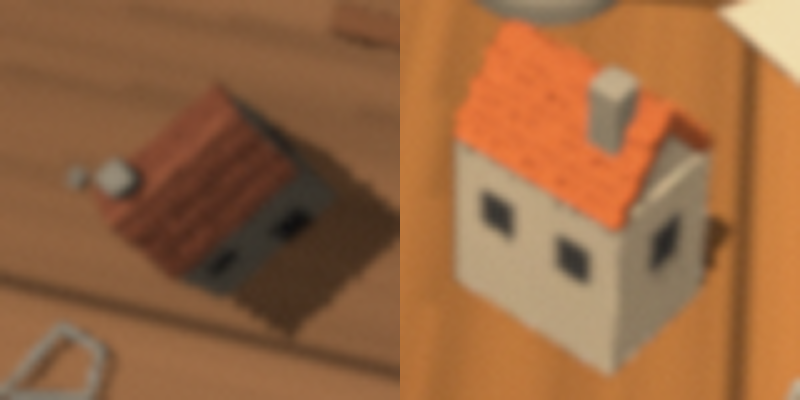

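```bash
python3 - <<'E'
from h import *
for n in('top','side'):
    c=dict(np.load(n+'1.npz'));W=world(c);x,y,z=W[...,0],W[...,1],W[...,2]
    m=((z>.017)&(z<.03)&(x>.33)&(x<.72)&(y<-.03)&(y>-.4)).astype(np.uint8)
    k,l=cv2.connectedComponents(m,connectivity=8)
    m2=cv2.dilate(m,np.ones((3,3)));k,l=cv2.connectedComponents(m2)
    for i in range(1,k):
        s=(l==i)&(m>0)
        if s.sum()<80: continue
        p=np.c_[x[s],y[s]].astype(np.float32)*1000
        print(n,s.sum(),cv2.minAreaRect(p),np.round(p.mean(0),1),np.nanmedian(z[s]).round(4))
    w=np.load(n+'_wall.npy');print(cv2.minAreaRect(w[:,:2].astype(np.float32)*1000))
E
```

```text
top 787 ((617.9747924804688, -186.50088500976562), (170.10498046875, 87.73417663574219), 84.67567443847656) [ 618.3 -189.6] 0.0235
top 1015 ((432.5800476074219, -195.84518432617188), (253.605224609375, 87.06124114990234), 88.65583801269531) [ 433.1 -202.8] 0.0238
((442.0050354003906, 334.9086608886719), (68.77728271484375, 32.51744079589844), 3.4307050704956055)
side 569 ((434.4263610839844, -194.87002563476562), (258.4458923339844, 86.56246185302734), 88.52119445800781) [ 435.9 -178.9] 0.0216
side 497 ((619.8607788085938, -184.42947387695312), (176.64183044433594, 88.3342514038086), 85.15019989013672) [ 620.7 -178.3] 0.0217
((439.9975891113281, 368.5131530761719), (68.18138122558594, 34.674869537353516), 4.591830253601074)
```

Emit:
send_rows --pt "0.024 0.042 0 8.5 0" --pt "0.024 0.042 0 8.5 0" --pt "0.024 0.042 0 8.5 0" --pt "0.024 0.042 0 8.5 0" --pt "0.024 0.042 0 8.5 0" --pt "0.024 0.042 0 8.5 0" --pt "0.024 0.042 0 8.5 0" --pt "0.024 0.042 0 8.5 0" --pt "0.007 0.045 0 0.6 0" --pt "0.007 0.045 0 0 0" --newtons 35

```text
clock: 1.9
tcp_pos: [0.4164, -0.1075, 0.2315]
orientation: [0.0, 1.0, 0.0, 0.0]
wrist_force: [0.2, -0.4, -0.6]
finger_gap: 0.0854
```

```bash
python3 - <<'E'
from h import *
c=dict(np.load('top1.npz'));W=world(c);x,y,z=W[...,0],W[...,1],W[...,2]
m=(z>.09)&(x>.3)
for X in np.arange(.3,1.1,.08):
  print(round(X,2),[float(np.round(np.nanmax(np.where((abs(x-X)<.04)&(abs(y-Y)<.04),z,0)),2)) for Y in np.arange(.6,-.5,-.08)])
E
```

```text
0.3 [0.0, 0.01, 0.02, 0.01, 0.02, 0.01, 0.01, 0.01, 0.01, 0.01, 0.01, 0.01, 0.01, 0.0]
0.38 [0.0, 0.01, 0.02, 0.08, 0.01, 0.01, 0.01, 0.01, 0.03, 0.03, 0.03, 0.03, 0.02, 0.0]
0.46 [0.01, 0.01, 0.01, 0.09, 0.06, 0.1, 0.07, 0.07, 0.03, 0.03, 0.03, 0.03, 0.03, 0.0]
0.54 [0.12, 0.11, 0.01, 0.08, 0.04, 0.04, 0.09, 0.1, 0.01, 0.03, 0.03, 0.03, 0.01, 0.0]
0.62 [0.16, 0.11, 0.01, 0.08, 0.04, 0.04, 0.08, 0.08, 0.01, 0.03, 0.03, 0.03, 0.01, 0.0]
0.7 [0.11, 0.1, 0.01, 0.01, 0.02, 0.04, 0.07, 0.07, 0.02, 0.03, 0.04, 0.04, 0.01, 0.0]
0.78 [0.08, 0.06, 0.16, 0.18, 0.02, 0.09, 0.07, 0.07, 0.09, 0.08, 0.08, 0.05, 0.05, 0.0]
0.86 [0.03, 0.04, 0.0, 0.1, 0.07, 0.07, 0.09, 0.09, 0.08, 0.07, 0.02, 0.01, 0.0, 0.0]
0.94 [0.0, 0.0, 0.0, 0.0, 0.01, 0.04, 0.06, 0.09, 0.08, 0.07, 0.02, 0.01, 0.0, 0.0]
1.02 [0.0, 0.0, 0.0, 0.0, 0.0, 0.0, 0.0, 0.0, 0.0, 0.0, 0.0, 0.0, 0.0, 0.0]
```

Emit:
send_rows --pt "0.007 0.0459 0 0 0" --pt "0.007 0.0459 0 0 0" --pt "0.007 0.0459 0 0 0" --pt "0.007 0.0459 0 0 0" --pt "0.007 0.0459 0 0 0" --pt "0.007 0.0459 0 0 0" --pt "0.007 0.0459 0 0 0" --pt "0 0 0 0 0" --pt "0 0 -0.03 0 0" --pt "0 0 -0.03 0 0" --pt "0 0 -0.03 0 0" --pt "0 0 0 0 0"

```text
clock: 3.1
tcp_pos: [0.4618, 0.2106, 0.1377]
orientation: [0.001, 1.0, -0.0, -0.004]
wrist_force: [-0.7, 0.4, 0.2]
finger_gap: 0.0855
```

```bash
python3 - <<'E'
from h import *
s=monitor.get_state();print(s['tcp_pos'],s['joint_pos'])
c=eyes.read_camera('wrist');save('w1',c);print(c['T_tool_cam'].round(3))
E
```

```text
[0.46183679 0.21064907 0.13767076] [ 2.69815415e-01  2.39533753e-01 -2.89141296e-01  1.04978063e+00
 -2.54554449e-04  1.84074197e+00]
[[ 1.    -0.     0.     0.   ]
 [-0.     0.958  0.288 -0.075]
 [-0.    -0.288  0.958 -0.143]
 [ 0.     0.     0.     1.   ]]
```

View pics/w1.png

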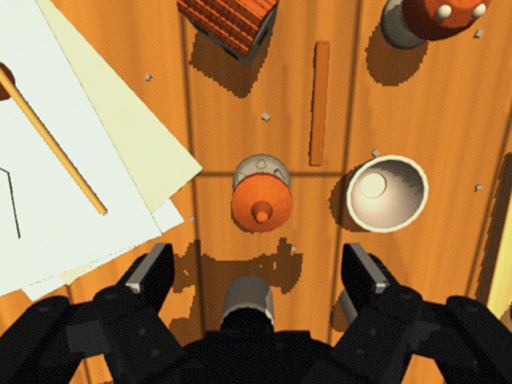

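```bash
cat >> h.py <<'E'
from scipy.spatial.transform import Rotation as Ro
from scipy.optimize import least_squares
def wrist(n):
    s=monitor.get_state();c=eyes.read_camera('wrist');save(n,c)
    T=np.eye(4);q=s['orientation'];T[:3,:3]=Ro.from_quat(np.r_[q[1:],q[0]]).as_matrix();T[:3,3]=s['tcp_pos']
    c['pose']=T@c['T_tool_cam'];return s,c,world(c)
def circ(W,cx,cy,z0,z1,R,r=.045):
    x,y,z=W[...,0],W[...,1],W[...,2]
    m=(np.hypot(x-cx,y-cy)<r)&(z>z0)&(z<z1);p=W[m]
    f=lambda q:np.hypot(p[:,0]-q[0],p[:,1]-q[1])-R
    q=least_squares(f,[cx,cy],loss='soft_l1',f_scale=.001)
    return len(p),np.round(q.x,4),'rms',np.sqrt(np.mean(f(q.x)**2)).round(4),'top',np.nanmax(np.where(np.hypot(x-cx,y-cy)<.03,z,0)).round(4)
E
python3 - <<'E'
from h import *
s,c,W=wrist('w2');print(s['tcp_pos'],s['qvel'].round(3))
print(circ(W,.465,.212,.061,.070,.024));print(circ(W,.5737,.0746,.01,.062,.02))
E
```

```text
[0.46327883 0.21105848 0.13997459] [ 0.    -0.028  0.066  0.024  0.001  0.002]
(126, array([0.4649, 0.2146]), 'rms', np.float64(0.0002), 'top', np.float64(0.2391))
(385, array([0.5743, 0.0776]), 'rms', np.float64(0.0004), 'top', np.float64(0.0511))
```

Emit:
send_rows --pt "0 0.001 -0.03 0 0" --pt "0 0 -0.03 0 0" --pt "0 0 -0.025 0 0" --pt "0 0 -0.013 0 0" --pt "0 0 0 0 0" --pt "0 0 0 0 0" --pt "0 0 0 0 255" --pt "0 0 0 0 255" --pt "0 0 0 0 255" --pt "0 0 0 0 255" --pt "0 0 0 0 255" --pt "0 0 0 0 255" --newtons 35

```text
clock: 4.4
tcp_pos: [0.4656, 0.2132, 0.0445]
orientation: [-0.0, 1.0, 0.0, 0.001]
wrist_force: [-0.9, 0.3, 5.3]
finger_gap: 0.0463
```

Emit:
send_rows --pt "0 0 0 0 255" --pt "0 0 0 0 255" --pt "0 0 0 0 255" --pt "0 0 0 0 255"

```text
clock: 4.8
tcp_pos: [0.4656, 0.2132, 0.0445]
orientation: [-0.0, 1.0, 0.0, 0.001]
wrist_force: [-1.0, -0.8, 6.1]
finger_gap: 0.0463
```

```bash
python3 - <<'E'
from h import *
c=eyes.read_camera('side');save('s2',c);i=cv2.cvtColor(c['img'],4)[140:270,220:370]
cv2.imwrite('pics/s2c.png',cv2.resize(i,(750,600),interpolation=2))
print(monitor.get_state()['tau'])
E
```

```text
[-2.00336636e-01 -4.10017848e+01  2.35451156e+01 -5.02126738e-01
 -2.30316434e-02 -1.89361141e-03]
```

View pics/s2c.png

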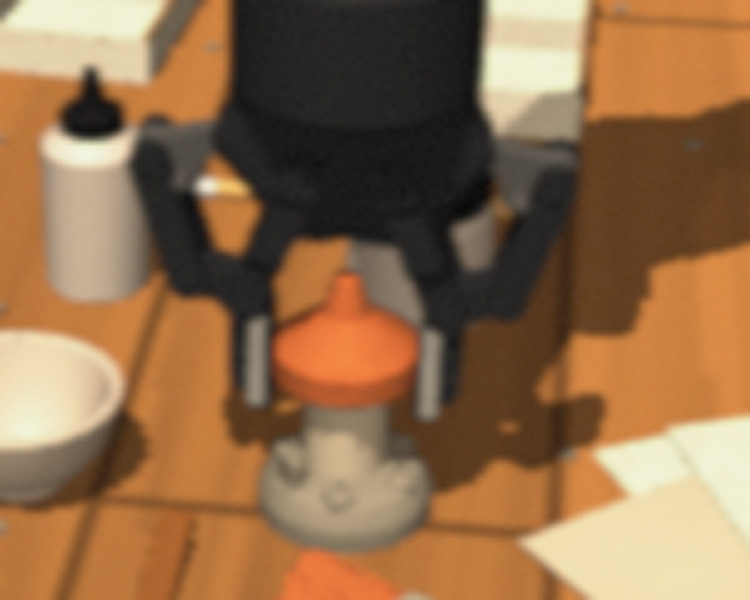

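The pads hold the brim squarely and the bowl is clear.

Emit:
send_rows --pt "0 0 0.005 0 255" --pt "0 0 0.01 0 255" --pt "0 0 0.015 0 255" --pt "0 0 0 0 255" --pt "0 0 0 0 255"

```text
clock: 5.35
tcp_pos: [0.4654, 0.2131, 0.0737]
orientation: [-0.0, 1.0, 0.0, 0.001]
wrist_force: [-0.2, -0.4, -2.0]
finger_gap: 0.0459
```

```bash
python3 - <<'E'
from h import *
c=eyes.read_camera('side');save('s3',c);i=cv2.cvtColor(c['img'],4)[140:270,220:370]
cv2.imwrite('pics/s3c.png',cv2.resize(i,(750,600),interpolation=2))
E
```

```text
(no output)
```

View pics/s3c.png

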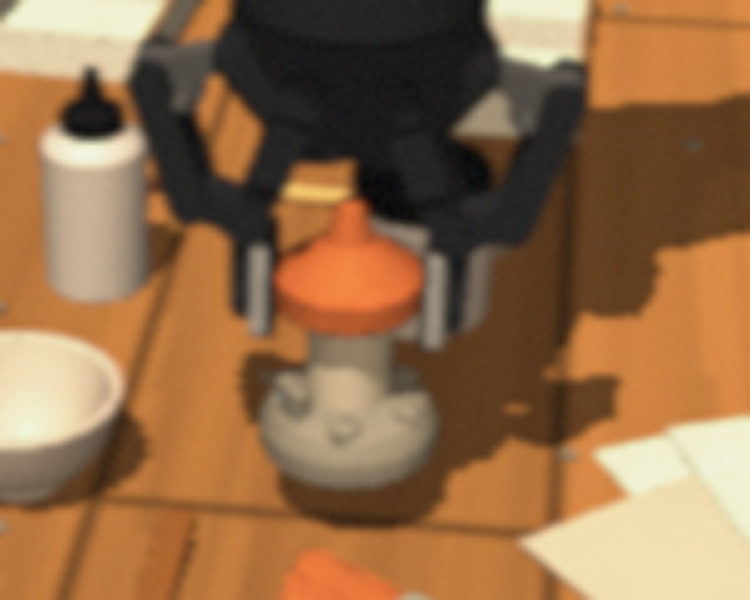

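Emit:
send_rows --pt "0 0 0.02 0 255" --pt "0 0 0.03 0 255" --pt "0 0 0.03 0 255" --pt "0 0 0.03 0 255" --pt "0 0 0.02 0 255" --pt "0.006 -0.0166 0 0 255" --pt "0.012 -0.034 0 0 255" --pt "0.012 -0.034 0 0 255" --pt "0.012 -0.034 0 0 255" --pt "0.012 -0.034 0 0 255" --pt "0.012 -0.034 0 0 255" --pt "0.012 -0.034 0 0 255"

```text
clock: 6.6
tcp_pos: [0.5428, -0.009, 0.2024]
orientation: [-0.0, 1.0, 0.0, -0.001]
wrist_force: [-0.1, -0.0, -0.6]
finger_gap: 0.0459
```

Emit:
send_rows --pt "0.012 -0.034 0 0 255" --pt "0.012 -0.034 0 0 255" --pt "0.012 -0.034 0 0 255" --pt "0.012 -0.034 0 0 255" --pt "0.012 -0.034 0 0 255" --pt "0.012 -0.034 0 0 255" --pt "0 -0.016 0 0 255" --pt "0 0 0 0 255" --pt "0 0 -0.03 0 255" --pt "0 0 -0.03 0 255" --pt "0 0 -0.03 0 255" --pt "0 0 0 0 255"

```text
clock: 7.8
tcp_pos: [0.6112, -0.2245, 0.1081]
orientation: [-0.003, 1.0, 0.001, -0.004]
wrist_force: [-1.1, 0.2, -1.5]
finger_gap: 0.0462
```

```bash
cat >> h.py <<'E'
def comp(W,a,b,z0=.017,z1=.03):
    x,y,z=W[...,0],W[...,1],W[...,2]
E
python3 - <<'E'
from h import *
s,c,W=wrist('w3');print(s['tcp_pos'],s['wrist_force'],s['joint_pos'])
E
```

```text
[ 0.61119322 -0.22451068  0.10812821] [-1.06677215  0.16577211 -1.49444842] [-4.75403626e-01  5.24263068e-01  6.09901948e-02  1.11786509e+00
  4.23930421e-04  1.09399926e+00]
```

View pics/w3.png

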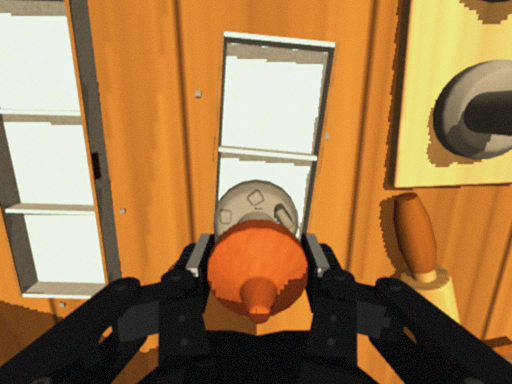

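```bash
python3 - <<'E'
from h import *
s,c,W=wrist('w4');print(s['tcp_pos'],s['wrist_force'])
x,y,z=W[...,0],W[...,1],W[...,2]
rgb=c['img'].astype(int)
for nm,x0,x1 in(('t2',.56,.68),('t3',.37,.50)):
    m=(z>.019)&(z<.03)&(x>x0)&(x<x1)&(y<-.02)&(rgb.min(-1)>120)
    p=W[m];print(nm,len(p),cv2.minAreaRect(p[:,:2].astype(np.float32)*1000),np.median(p[:,2]))
    # dividers: per-y histogram of z-high pts in middle
    q=p[(abs(p[:,0]-(x0+x1)/2)<.02)]
    h,e=np.histogram(q[:,1],bins=np.arange(-.35,0,.004));print([(round(float(e[i]),3),int(h[i])) for i in range(len(h)) if h[i]>3])
E
```

```text
[ 0.61267136 -0.22536895  0.11094335] [-0.2735676  -1.685731   -1.53765063]
t2 1020 ((622.3178100585938, -142.15386962890625), (86.5975570678711, 80.54837036132812), 84.70650482177734) 0.023460412688317486
[(-0.19, 8), (-0.186, 162), (-0.182, 27), (-0.106, 56), (-0.102, 241), (-0.098, 13)]
t3 1150 ((433.62640380859375, -203.64535522460938), (231.42567443847656, 81.14801025390625), 88.130615234375) 0.021457254274070275
[(-0.322, 36), (-0.318, 211), (-0.238, 88), (-0.234, 96), (-0.154, 178), (-0.15, 23)]
```

Emit:
send_rows --pt "0 0 0 0 255" --pt "0 0 -0.02 0 255" --pt "0 0 -0.02 0 255" --pt "0 0 -0.012 0 255" --pt "0 0 -0.006 0 255" --pt "0 0 0 0 255" --pt "0 0 0 0 255" --pt "0 0 0 0 255"

```text
clock: 8.7
tcp_pos: [0.6158, -0.2281, 0.0565]
orientation: [0.0, 1.0, 0.0, 0.001]
wrist_force: [1.2, -0.6, -2.3]
finger_gap: 0.0462
```

Emit:
send_rows --pt "0 0 -0.003 0 255" --pt "0 0 -0.002 0 255" --pt "0 0 0 0 255" --pt "0 0 0 0 255"

```text
clock: 9.1
tcp_pos: [0.6148, -0.2276, 0.0502]
orientation: [-0.0, 1.0, 0.0, -0.0]
wrist_force: [0.3, 0.6, -1.8]
finger_gap: 0.0462
```

Underside is about 2.7 mm above the floor; going down in small steps.

Emit:
send_rows --pt "0 0 -0.001 0 255" --pt "0 0 -0.001 0 255" --pt "0 0 0 0 255" --pt "0 0 0 0 255"

```text
clock: 9.5
tcp_pos: [0.6149, -0.2276, 0.0483]
orientation: [-0.0, 1.0, 0.0, 0.0]
wrist_force: [0.2, -0.6, -1.5]
finger_gap: 0.0463
```

Emit:
send_rows --pt "0 0 -0.001 0 255" --pt "0 0 0 0 255" --pt "0 0 0 0 255"

```text
clock: 9.8
tcp_pos: [0.6151, -0.2278, 0.0477]
orientation: [0.0, 1.0, 0.0, 0.0]
wrist_force: [-1.1, 1.5, 1.0]
finger_gap: 0.0461
```

Emit:
send_rows --pt "0 0 -0.0005 0 255" --pt "0 0 0 0 120" --pt "0 0 0 0 60" --pt "0 0 0 0 0" --pt "0 0 0 0 0" --pt "0 0 0 0 0" --pt "0 0 0 0 0" --pt "0 0 0.02 0 0" --pt "0 0 0.04 0 0" --pt "0 0 0.04 0 0" --pt "0 0 0.04 0 0"

```text
clock: 10.9
tcp_pos: [0.6147, -0.2275, 0.1881]
orientation: [-0.0, 1.0, 0.0, -0.0]
wrist_force: [0.6, -0.2, -0.0]
finger_gap: 0.0855
```

Emit:
send_rows --pt "-0.005 0.0378 0 0 0" --pt "-0.005 0.0378 0 0 0" --pt "-0.005 0.0378 0 0 0" --pt "-0.005 0.0378 0 0 0" --pt "-0.005 0.0378 0 0 0" --pt "-0.005 0.0378 0 0 0" --pt "-0.005 0.0378 0 0 0" --pt "-0.0055 0.0378 0 0 0" --pt "0 0 -0.03 0 0" --pt "0 0 -0.02 0 0" --pt "0 0 0 0 0" --pt "0 0 0 0 0"

```text
clock: 12.1
tcp_pos: [0.5743, 0.0748, 0.137]
orientation: [-0.0, 1.0, 0.0, -0.0]
wrist_force: [0.3, 0.1, 0.0]
finger_gap: 0.0854
```

```bash
python3 - <<'E'
from h import *
c=eyes.read_camera('top');save('top2',c);c2=eyes.read_camera('side');save('s4',c2)
s,w,W=wrist('w5');print(s['tcp_pos'])
print(circ(W,.5743,.0752,.01,.062,.02));print('jar',circ(W,.4515,.077,.053,.064,.0255));print('tower',circ(W,.465,.212,.061,.07,.024)) 
for cc in(c,c2):print(circ(world(cc),.615,-.2275,.064,.073,.024))
cv2.imwrite('pics/cmp.png',cv2.hconcat([cv2.cvtColor(cv2.resize(q,(400,400)),4) for q in (c2['img'][90:190,190:360],w['img'])]))
E
```

```text
[0.57539924 0.07444447 0.13812824]
(488, array([0.574 , 0.0772]), 'rms', np.float64(0.0002), 'top', np.float64(0.2379))
jar (436, array([0.4513, 0.08  ]), 'rms', np.float64(0.0006), 'top', np.float64(0.0686))
tower (0, array([0.465, 0.212]), 'rms', np.float64(nan), 'top', np.float64(0.003))
(53, array([ 0.6138, -0.2294]), 'rms', np.float64(0.0006), 'top', np.float64(0.1046))
(68, array([ 0.6157, -0.2296]), 'rms', np.float64(0.0017), 'top', np.float64(0.0967))
  return _methods._mean(a, axis=axis, dtype=dtype,
  ret = ret.dtype.type(ret / rcount)
```

View pics/cmp.png

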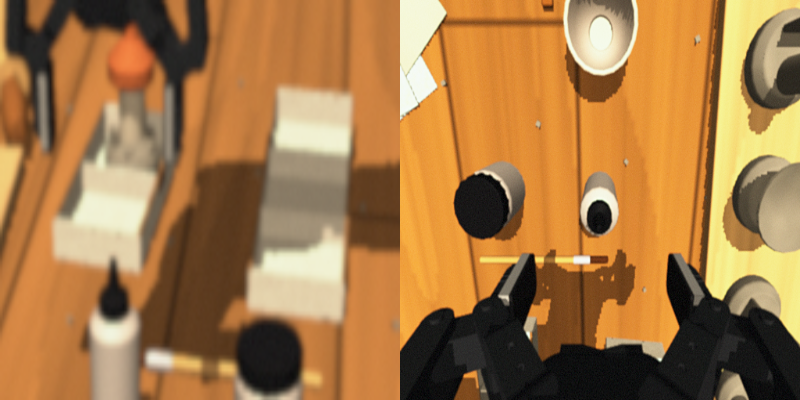

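The tower stands in its compartment and the gripper is centred over the bottle.

Emit:
send_rows --pt "0 0.001 -0.03 0 0" --pt "0 0 -0.03 0 0" --pt "0 0 -0.025 0 0" --pt "0 0 -0.017 0 0" --pt "0 0 0 0 0" --pt "0 0 0 0 0" --pt "0 0 0 0 255" --pt "0 0 0 0 255" --pt "0 0 0 0 255" --pt "0 0 0 0 255" --pt "0 0 0 0 255" --pt "0 0 0 0 255" --newtons 30

```text
clock: 13.45
tcp_pos: [0.5751, 0.0758, 0.0359]
orientation: [0.0, 1.0, 0.0, 0.001]
wrist_force: [-1.3, -0.4, 7.4]
finger_gap: 0.0393
```

Emit:
send_rows --pt "0 0 0 0 255" --pt "0 0 0 0 255" --pt "0 0 0 0 255"

```text
clock: 13.75
tcp_pos: [0.575, 0.0758, 0.0359]
orientation: [0.0, 1.0, 0.0, 0.001]
wrist_force: [-0.9, 0.1, 5.5]
finger_gap: 0.0394
```

Emit:
send_rows --pt "0 0 0.005 0 255" --pt "0 0 0.015 0 255" --pt "0 0 0.03 0 255" --pt "0 0 0.04 0 255" --pt "0 0 0.04 0 255" --pt "0 0 0.03 0 255" --pt "0.0068 -0.0315 0 0 255" --pt "0.0068 -0.0315 0 0 255" --pt "0.0068 -0.0315 0 0 255" --pt "0.0068 -0.0315 0 0 255" --pt "0.0068 -0.0315 0 0 255" --pt "0.0068 -0.0315 0 0 255"

```text
clock: 14.95
tcp_pos: [0.6152, -0.1144, 0.1947]
orientation: [-0.0, 1.0, 0.0, -0.0]
wrist_force: [0.5, 0.3, -1.0]
finger_gap: 0.0393
```

Emit:
send_rows --pt "0.0068 -0.0315 0 0 255" --pt "0 0 0 0 255" --pt "0 0 0 0 255" --pt "0 0 -0.03 0 255" --pt "0 0 -0.03 0 255" --pt "0 0 -0.03 0 255" --pt "0 0 -0.03 0 255" --pt "0 0 -0.02 0 255" --pt "0 0 -0.01 0 255" --pt "0 0 0 0 255" --pt "0 0 0 0 255" --pt "0 0 0 0 255"

```text
clock: 16.15
tcp_pos: [0.6232, -0.1448, 0.0466]
orientation: [0.0, 1.0, 0.0, 0.001]
wrist_force: [0.1, -1.2, -0.7]
finger_gap: 0.0392
```

```bash
python3 - <<'E'
from h import *
c2=eyes.read_camera('side');save('s5',c2);s,w,W=wrist('w6');print(s['tcp_pos'])
cv2.imwrite('pics/cmp2.png',cv2.hconcat([cv2.cvtColor(cv2.resize(q,(390,390)),4) for q in (c2['img'][80:190,190:300],w['img'])]))
E
```

```text
[ 0.62318163 -0.14496922  0.04650063]
```

View pics/cmp2.png

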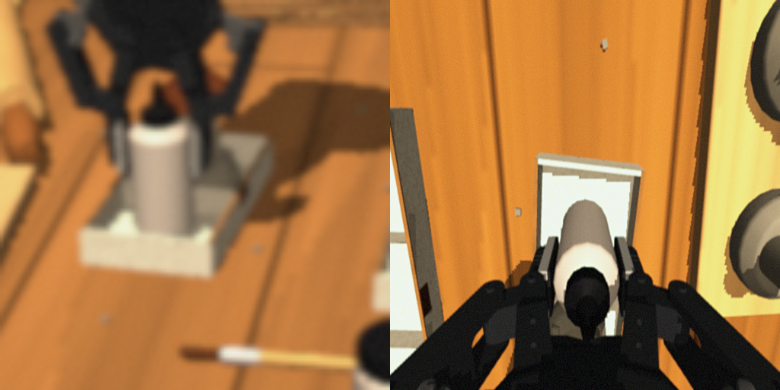

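Emit:
send_rows --pt "0 0 -0.003 0 255" --pt "0 0 -0.002 0 255" --pt "0 0 -0.001 0 255" --pt "0 0 0 0 255" --pt "0 0 0 0 255"

```text
clock: 16.75
tcp_pos: [0.622, -0.1448, 0.039]
orientation: [0.0, 1.0, 0.0, 0.0]
wrist_force: [-1.8, -0.7, 2.4]
finger_gap: 0.0395
```

Emit:
send_rows --pt "0 0 -0.001 0 255" --pt "0 0 0 0 255" --pt "0 0 0 0 255"

```text
clock: 17.05
tcp_pos: [0.622, -0.1449, 0.0389]
orientation: [0.0, 1.0, 0.0, 0.0]
wrist_force: [-3.3, 1.0, 7.8]
finger_gap: 0.0394
```

Emit:
send_rows --pt "0 0 -0.0007 0 255" --pt "0 0 0 0 255" --pt "0 0 0 0 255"

```text
clock: 17.35
tcp_pos: [0.622, -0.1449, 0.0389]
orientation: [0.0, 1.0, 0.0, 0.0]
wrist_force: [-4.6, 0.7, 11.2]
finger_gap: 0.0391
```

Emit:
send_rows --pt "0 0 0.0015 0 255" --pt "0 0 0 0 160" --pt "0 0 0 0 80" --pt "0 0 0 0 0" --pt "0 0 0 0 0" --pt "0 0 0 0 0" --pt "0 0 0 0 0" --pt "0 0 0.02 0 0" --pt "0 0 0.045 0 0" --pt "0 0 0.045 0 0" --pt "0 0 0.04 0 0"

```text
clock: 18.45
tcp_pos: [0.6221, -0.1447, 0.1907]
orientation: [0.0, 1.0, 0.0, 0.0]
wrist_force: [1.2, 0.2, 0.3]
finger_gap: 0.0853
```

Emit:
send_rows --pt "-0.0164 0.0451 0 8 0" --pt "-0.0164 0.0451 0 8 0" --pt "-0.0164 0.0451 0 8 0" --pt "-0.0164 0.0451 0 8 0" --pt "-0.0164 0.0451 0 8 0" --pt "-0.0164 0.0451 0 8 0" --pt "-0.0164 0.0451 0 8 0" --pt "-0.0164 0.0451 0 0.5 0" --pt "-0.0164 0.0451 0 0 0" --pt "-0.0164 0.0451 0 0 0" --pt "-0.0164 0.0451 0 0 0" --pt "0 0 0 0 0"

```text
clock: 19.65
tcp_pos: [0.4392, 0.3561, 0.1886]
orientation: [-0.001, 0.879, 0.477, 0.0]
wrist_force: [0.0, -0.5, 0.1]
finger_gap: 0.0853
```

Emit:
send_rows --pt "0 0 0 0 0" --pt "0 0 0 0 0" --pt "0 0 0 0 0" --pt "0 0 0 0 0"

```text
clock: 20.05
tcp_pos: [0.4424, 0.3501, 0.1887]
orientation: [0.0, 0.881, 0.472, 0.0]
wrist_force: [0.4, -0.1, 0.0]
finger_gap: 0.0855
```

```bash
python3 - <<'E'
from h import *
c=eyes.read_camera('top');save('top3',c);c2=eyes.read_camera('side');save('s6',c2)
for cc in (c,c2): print(circ(world(cc),.622,-.145,.01,.064,.02,.04),circ(world(cc),.615,-.229,.064,.073,.024,.04))
s,w,W=wrist('w7');print(s['tcp_pos'],s['orientation'])
x,y,z=W[...,0],W[...,1],W[...,2]
for z0,z1 in((.03,.1),(.058,.1),(.074,.082),(.02,.054)):
    p=W[(np.hypot(x-.44,y-.352)<.05)&(z>z0)&(z<z1)];print(len(p),cv2.minAreaRect(p[:,:2].astype(np.float32)*1000) if len(p)>3 else '')
a=c['img'][130:300,320:490]
cv2.imwrite('pics/cmp3.png',cv2.hconcat([cv2.cvtColor(cv2.resize(q,(390,390)),4) for q in (a,w['img'])]))
E
```

```text
(218, array([ 0.6211, -0.1462]), 'rms', np.float64(0.0053), 'top', np.float64(0.1037)) (62, array([ 0.6139, -0.2292]), 'rms', np.float64(0.0005), 'top', np.float64(0.105))
(378, array([ 0.6227, -0.1461]), 'rms', np.float64(0.0037), 'top', np.float64(0.1026)) (60, array([ 0.6155, -0.2288]), 'rms', np.float64(0.0017), 'top', np.float64(0.103))
[0.44226706 0.35039733 0.18873631] [-2.30138920e-06  8.81262464e-01  4.72627187e-01  1.12933986e-04]
2822 ((440.91241455078125, 354.9414978027344), (44.474388122558594, 57.58135223388672), 56.24054718017578)
2508 ((441.3132629394531, 354.7476806640625), (42.79130554199219, 56.70042037963867), 57.65569305419922)
902 ((442.120849609375, 356.0291748046875), (20.929412841796875, 56.30758285522461), 55.88766860961914)
199 ((417.41741943359375, 370.2720947265625), (40.76572036743164, 1.499319076538086), 56.82026672363281)
```

View pics/cmp3.png

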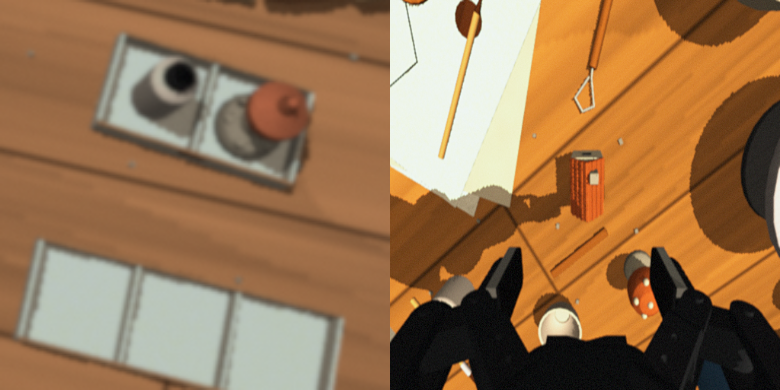

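Emit:
send_rows --pt "0 0 -0.03 0 0" --pt "0 0 -0.03 0 0" --pt "0 0 -0.03 0 0" --pt "0 0 -0.03 0 0" --pt "0 0 -0.025 0 0" --pt "0 0 -0.0163 0 0" --pt "0 0 0 0 0" --pt "0 0 0 0 0" --pt "0 0 0 0 255" --pt "0 0 0 0 255" --pt "0 0 0 0 255" --pt "0 0 0 0 255" --newtons 35

```text
clock: 21.4
tcp_pos: [0.4423, 0.3517, 0.0288]
orientation: [0.0, 0.881, 0.474, 0.001]
wrist_force: [-1.0, -0.9, 5.3]
finger_gap: 0.0433
```

Emit:
send_rows --pt "0 0 0 0 255" --pt "0 0 0 0 255" --pt "0 0 0 0 255" --pt "0 0 0 0 255" --pt "0 0 0 0 255"

```text
clock: 21.9
tcp_pos: [0.4423, 0.3516, 0.0287]
orientation: [0.0, 0.881, 0.474, 0.001]
wrist_force: [-1.0, -1.0, 4.6]
finger_gap: 0.0432
```

Emit:
send_rows --pt "0 0 0.005 0 255" --pt "0 0 0.015 0 255" --pt "0 0 0.01 0 255" --pt "0 0 0 0 255" --pt "0 0 0 0 255"

```text
clock: 22.4
tcp_pos: [0.4418, 0.3515, 0.0575]
orientation: [-0.0, 0.881, 0.473, 0.0]
wrist_force: [-0.2, 0.0, -2.5]
finger_gap: 0.0435
```

```bash
python3 - <<'E'
from h import *
c2=eyes.read_camera('side');save('s7',c2);s,w,W=wrist('w8');print(s['tcp_pos'])
cv2.imwrite('pics/cmp4.png',cv2.hconcat([cv2.cvtColor(cv2.resize(q,(390,390)),4) for q in (c2['img'][210:340,230:360],w['img'])]))
E
```

```text
[0.4414739  0.35127589 0.05705683]
```

View pics/cmp4.png

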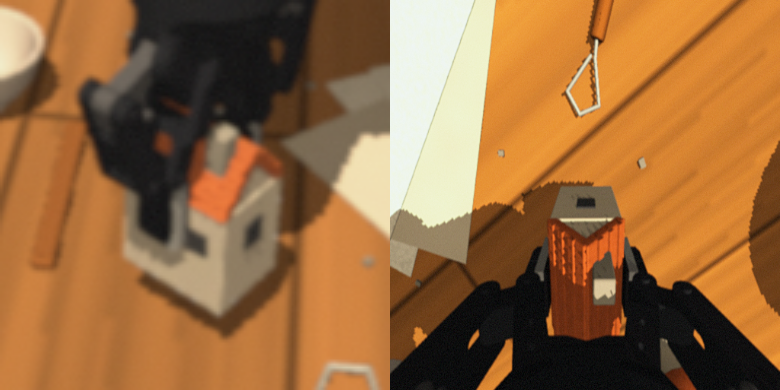

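Emit:
send_rows --pt "0 0 0.03 0 255" --pt "0 0 0.04 0 255" --pt "0 0 0.04 0 255" --pt "0 0 0.03 0 255" --pt "0 -0.0212 0 0 255" --pt "-0.001 -0.042 0 -7.25 255" --pt "-0.001 -0.042 0 -7.25 255" --pt "-0.001 -0.042 0 -7.25 255" --pt "-0.001 -0.042 0 -7.25 255" --pt "-0.001 -0.042 0 -7.25 255" --pt "-0.001 -0.042 0 -7.25 255" --pt "-0.001 -0.042 0 -7.25 255"

```text
clock: 23.7
tcp_pos: [0.434, 0.0346, 0.1968]
orientation: [-0.0, 0.999, 0.048, -0.0]
wrist_force: [0.6, 0.1, -1.4]
finger_gap: 0.0434
```

Emit:
send_rows --pt "-0.001 -0.042 0 -7.25 255" --pt "-0.001 -0.042 0 0 255" --pt "-0.001 -0.042 0 0 255" --pt "-0.0007 -0.042 0 0 255" --pt "0 -0.042 0 0 255" --pt "0 -0.042 0 0 255" --pt "0 -0.042 0 0 255" --pt "0 -0.021 0 0 255" --pt "0 0 0 0 255" --pt "0 0 0 0 255" --pt "0 0 -0.04 0 255" --pt "0 0 -0.04 0 255"

```text
clock: 24.9
tcp_pos: [0.432, -0.2783, 0.1175]
orientation: [0.001, 1.0, -0.012, 0.001]
wrist_force: [-0.0, -0.1, -3.3]
finger_gap: 0.043
```

Emit:
send_rows --pt "0 0 -0.03 0 255" --pt "0 0 -0.02 0 255" --pt "0 0 -0.01 0 255" --pt "0 0 0 0 255" --pt "0 0 0 0 255" --pt "0 0 0 0 255"

```text
clock: 25.5
tcp_pos: [0.4319, -0.2794, 0.0588]
orientation: [0.001, 1.0, -0.013, 0.001]
wrist_force: [0.7, -0.4, -0.7]
finger_gap: 0.0426
```

```bash
python3 - <<'E'
from h import *
s,w,W=wrist('w9');print(s['tcp_pos'],s['orientation'])
c=eyes.read_camera('side');save('s8',c)
cv2.imwrite('pics/cmp5.png',cv2.hconcat([cv2.cvtColor(cv2.resize(q,(390,390)),4) for q in (c['img'][70:190,250:370],w['img'])]))
E
```

```text
[ 0.43194495 -0.27937309  0.05877052] [ 8.56241561e-04  9.99918044e-01 -1.27322010e-02  1.03080053e-03]
```

View pics/cmp5.png

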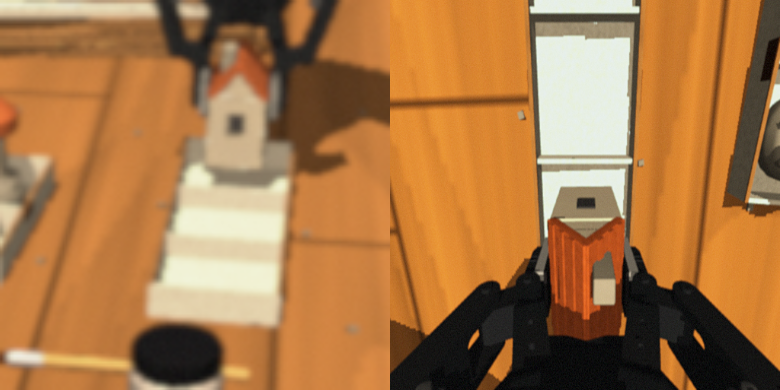

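Emit:
send_rows --pt "0 0 -0.012 0 255" --pt "0 0 -0.008 0 255" --pt "0 0 -0.004 0 255" --pt "0 0 0 0 255" --pt "0 0 0 0 255" --pt "0 0 0 0 255"

```text
clock: 26.2
tcp_pos: [0.431, -0.279, 0.0333]
orientation: [0.0, 1.0, -0.013, 0.0]
wrist_force: [-0.8, -0.6, -1.6]
finger_gap: 0.0432
```

Emit:
send_rows --pt "0 0 -0.001 0 255" --pt "0 0 0 0 255" --pt "0 0 0 0 255"

```text
clock: 26.5
tcp_pos: [0.431, -0.2788, 0.0324]
orientation: [0.0, 1.0, -0.013, 0.0]
wrist_force: [0.0, -0.5, -1.9]
finger_gap: 0.0431
```

Emit:
send_rows --pt "0 0 -0.0007 0 255" --pt "0 0 0 0 255" --pt "0 0 0 0 255"

```text
clock: 26.8
tcp_pos: [0.4311, -0.2789, 0.0318]
orientation: [0.0, 1.0, -0.013, 0.0]
wrist_force: [0.2, -0.4, 0.4]
finger_gap: 0.0434
```

Emit:
send_rows --pt "0 0 -0.0006 0 255" --pt "0 0 0 0 255" --pt "0 0 0 0 255"

```text
clock: 27.1
tcp_pos: [0.4311, -0.279, 0.0318]
orientation: [0.0, 1.0, -0.013, 0.0]
wrist_force: [-1.1, 0.7, 5.6]
finger_gap: 0.0435
```

Emit:
send_rows --pt "0 0 0 0 160" --pt "0 0 0 0 80" --pt "0 0 0 0 0" --pt "0 0 0 0 0" --pt "0 0 0 0 0" --pt "0 0 0 0 0" --pt "0 0 0.02 0 0" --pt "0 0 0.045 0 0" --pt "0 0 0.045 0 0" --pt "0 0 0.04 0 0"

```text
clock: 28.1
tcp_pos: [0.4309, -0.2788, 0.183]
orientation: [0.0, 1.0, -0.013, 0.0]
wrist_force: [-0.1, -0.7, -0.2]
finger_gap: 0.0853
```

Emit:
send_rows --pt "0.0114 0.0454 0 0 0" --pt "0.0114 0.0454 0 0 0" --pt "0.0114 0.0454 0 0 0" --pt "0.0114 0.0454 0 0 0" --pt "0.0114 0.0454 0 0 0" --pt "0.0114 0.0454 0 0 0" --pt "0.0114 0.0454 0 0 0" --pt "0.0114 0.0454 0 0 0" --pt "0.0114 0.0454 0 0 0" --pt "0.0114 0.0454 0 0 0" --pt "0.0114 0.0454 0 0 0" --pt "0.0114 0.0454 0 0 0"

```text
clock: 29.3
tcp_pos: [0.5679, 0.268, 0.1809]
orientation: [0.0, 1.0, -0.013, 0.0]
wrist_force: [0.5, 0.5, 1.6]
finger_gap: 0.0854
```

Emit:
send_rows --pt "0.0114 0.0454 0 0 0" --pt "0.0114 0.0454 0 0 0" --pt "0 0 0 0 0" --pt "0 0 0 0 0" --pt "0 0 -0.03 0 0" --pt "0 0 -0.02 0 0" --pt "0 0 0 0 0" --pt "0 0 0 0 0" --pt "0 0 0 0 0"

```text
clock: 30.2
tcp_pos: [0.5914, 0.3563, 0.1329]
orientation: [-0.0, 1.0, -0.013, 0.001]
wrist_force: [-0.2, 0.7, -0.3]
finger_gap: 0.0855
```

```bash
python3 - <<'E'
from h import *
c=eyes.read_camera('top');save('top4',c);c2=eyes.read_camera('side');save('s9',c2)
s,w,W=wrist('w10');print(s['tcp_pos'],s['joint_pos'].round(2))
print(circ(W,.591,.357,.045,.056,.0265))
cv2.imwrite('pics/cmp6.png',cv2.hconcat([cv2.cvtColor(cv2.resize(q,(390,390)),4) for q in (c['img'][130:300,320:490],w['img'])]))
E
```

```text
[0.59150694 0.35672912 0.1329371 ] [ 0.43  0.58  0.21  1.2  -0.    2.02]
(134, array([0.591 , 0.3598]), 'rms', np.float64(0.0002), 'top', np.float64(0.2327))
```

View pics/cmp6.png

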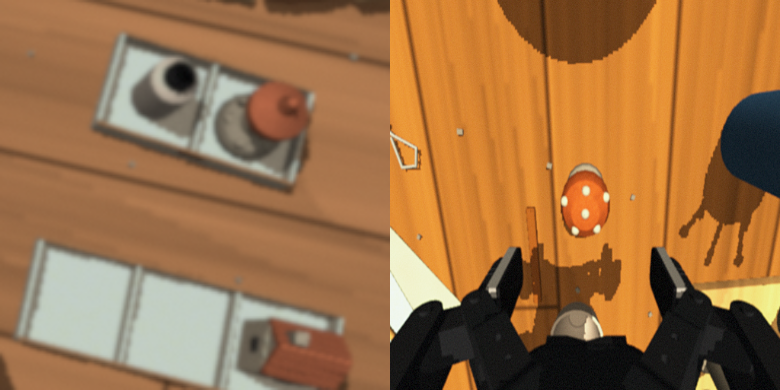

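Emit:
send_rows --pt "0 0.0006 -0.03 0 0" --pt "0 0 -0.03 0 0" --pt "0 0 -0.027 0 0" --pt "0 0 -0.017 0 0" --pt "0 0 0 0 0" --pt "0 0 0 0 0" --pt "0 0 0 0 255" --pt "0 0 0 0 255" --pt "0 0 0 0 255" --pt "0 0 0 0 255" --pt "0 0 0 0 255" --pt "0 0 0 0 255" --newtons 30

```text
clock: 31.55
tcp_pos: [0.5916, 0.3578, 0.029]
orientation: [-0.001, 1.0, -0.013, 0.001]
wrist_force: [-1.2, 0.1, 5.9]
finger_gap: 0.0516
```

Emit:
send_rows --pt "0 0 0 0 255" --pt "0 0 0 0 255" --pt "0 0 0 0 255"

```text
clock: 31.85
tcp_pos: [0.5916, 0.3579, 0.029]
orientation: [-0.001, 1.0, -0.013, 0.001]
wrist_force: [-1.3, -1.1, 6.1]
finger_gap: 0.0519
```

Emit:
send_rows --pt "0 0 0.005 0 255" --pt "0 0 0.015 0 255" --pt "0 0 0.01 0 255" --pt "0 0 0 0 255" --pt "0 0 0 0 255"

```text
clock: 32.35
tcp_pos: [0.591, 0.3576, 0.0578]
orientation: [-0.0, 1.0, -0.013, 0.001]
wrist_force: [0.2, 0.5, -0.5]
finger_gap: 0.0521
```

```bash
python3 - <<'E'
from h import *
c2=eyes.read_camera('side');save('s10',c2);s,w,W=wrist('w11');print(s['tcp_pos'])
cv2.imwrite('pics/cmp7.png',cv2.hconcat([cv2.cvtColor(cv2.resize(q,(390,390)),4) for q in (c2['img'][190:320,120:250],w['img'])]))
E
```

```text
[0.59055165 0.3573437  0.05706843]
```

View pics/cmp7.png

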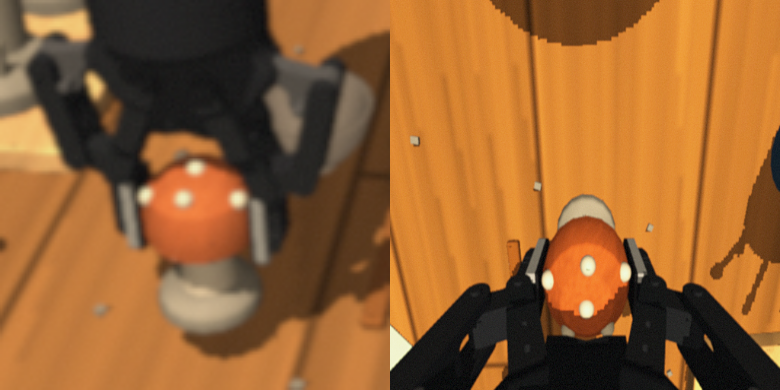

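Emit:
send_rows --pt "0 0 0.03 0 255" --pt "0 0 0.04 0 255" --pt "0 0 0.03 0 255" --pt "0 0 0.02 0 255" --pt "-0.0121 -0.0426 0 0 255" --pt "-0.0121 -0.0426 0 0 255" --pt "-0.0121 -0.0426 0 0 255" --pt "-0.0121 -0.0426 0 0 255" --pt "-0.0121 -0.0426 0 0 255" --pt "-0.0121 -0.0426 0 0 255" --pt "-0.0121 -0.0426 0 0 255"

```text
clock: 33.55
tcp_pos: [0.5047, 0.0577, 0.1765]
orientation: [0.0, 1.0, -0.013, -0.0]
wrist_force: [0.5, -1.1, -0.7]
finger_gap: 0.0518
```

Emit:
send_rows --pt "-0.0121 -0.0426 0 0 255" --pt "-0.0121 -0.0426 0 0 255" --pt "-0.0121 -0.0426 0 0 255" --pt "-0.0121 -0.0426 0 0 255" --pt "-0.0121 -0.0426 0 0 255" --pt "-0.0121 -0.0426 0 0 255" --pt "0 0 0 0 255" --pt "0 0 0 0 255" --pt "0 0 -0.04 0 255" --pt "0 0 -0.04 0 255" --pt "0 0 -0.03 0 255"

```text
clock: 34.65
tcp_pos: [0.4327, -0.1942, 0.065]
orientation: [-0.001, 1.0, -0.012, -0.001]
wrist_force: [-0.4, -0.1, -1.2]
finger_gap: 0.0517
```

Emit:
send_rows --pt "0 0 -0.02 0 255" --pt "0 0 0 0 255" --pt "0 0 0 0 255" --pt "0 0 0 0 255"

```text
clock: 35.05
tcp_pos: [0.4345, -0.1964, 0.0483]
orientation: [0.001, 1.0, -0.012, 0.001]
wrist_force: [0.3, -0.3, -1.6]
finger_gap: 0.0519
```

```bash
python3 - <<'E'
from h import *
s,w,W=wrist('w12');print(s['tcp_pos'],s['orientation'])
c=eyes.read_camera('side');save('s11',c)
cv2.imwrite('pics/cmp8.png',cv2.hconcat([cv2.cvtColor(cv2.resize(q,(390,390)),4) for q in (c['img'][70:190,250:370],w['img'])]))
E
```

```text
[ 0.43447109 -0.19636302  0.04834254] [ 5.52715259e-04  9.99923819e-01 -1.22917322e-02  9.81649526e-04]
```

View pics/cmp8.png

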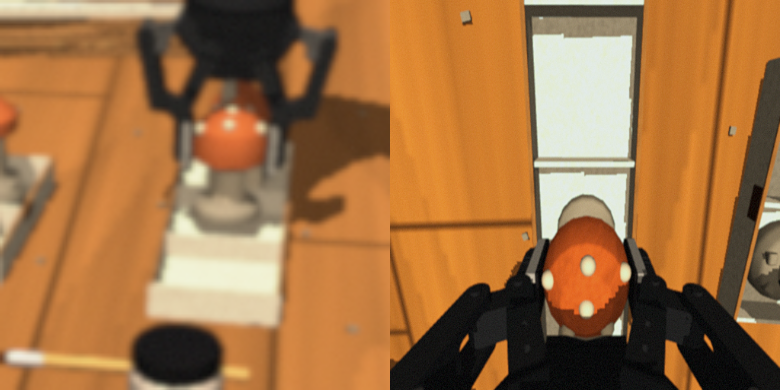

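Emit:
send_rows --pt "0 0 -0.008 0 255" --pt "0 0 -0.004 0 255" --pt "0 0 -0.001 0 255" --pt "0 0 0 0 255" --pt "0 0 0 0 255" --pt "0 0 0 0 255"

```text
clock: 35.75
tcp_pos: [0.4333, -0.1966, 0.0341]
orientation: [0.0, 1.0, -0.013, 0.0]
wrist_force: [0.1, 0.0, -1.5]
finger_gap: 0.052
```

Emit:
send_rows --pt "0 0 -0.001 0 255" --pt "0 0 0 0 255" --pt "0 0 0 0 255"

```text
clock: 36.05
tcp_pos: [0.4333, -0.1964, 0.033]
orientation: [0.0, 1.0, -0.013, 0.0]
wrist_force: [-0.5, 0.6, -1.1]
finger_gap: 0.0516
```

Emit:
send_rows --pt "0 0 -0.0007 0 255" --pt "0 0 0 0 255" --pt "0 0 0 0 255"

```text
clock: 36.35
tcp_pos: [0.4333, -0.1964, 0.0323]
orientation: [-0.0, 1.0, -0.013, 0.0]
wrist_force: [0.2, -0.0, -0.9]
finger_gap: 0.0519
```

Emit:
send_rows --pt "0 0 -0.0006 0 255" --pt "0 0 0 0 255" --pt "0 0 0 0 255"

```text
clock: 36.65
tcp_pos: [0.4333, -0.1966, 0.032]
orientation: [0.0, 1.0, -0.013, 0.0]
wrist_force: [-1.1, -0.4, 4.4]
finger_gap: 0.0516
```

Emit:
send_rows --pt "0 0 -0.0004 0 255" --pt "0 0 0 0 255" --pt "0 0 0 0 255"

```text
clock: 36.95
tcp_pos: [0.4333, -0.1966, 0.032]
orientation: [0.0, 1.0, -0.013, 0.0]
wrist_force: [-3.3, 1.9, 8.9]
finger_gap: 0.0518
```

Emit:
send_rows --pt "0 0 0.0008 0 255" --pt "0 0 0 0 120" --pt "0 0 0 0 60" --pt "0 0 0 0 0" --pt "0 0 0 0 0" --pt "0 0 0 0 0" --pt "0 0 0 0 0" --pt "0 0 0.02 0 0" --pt "0 0 0.04 0 0" --pt "0 0 0.04 0 0" --pt "0 0 0.03 0 0"

```text
clock: 38.05
tcp_pos: [0.4337, -0.1967, 0.1645]
orientation: [0.001, 1.0, -0.013, 0.001]
wrist_force: [0.7, -0.7, -1.4]
finger_gap: 0.0853
```

Emit:
send_rows --pt "0.0026 0.0391 0 0 0" --pt "0.0026 0.0391 0 0 0" --pt "0.0026 0.0391 0 0 0" --pt "0.0026 0.0391 0 0 0" --pt "0.0026 0.0391 0 0 0" --pt "0.0026 0.0391 0 0 0" --pt "0.0026 0.0391 0 0 0" --pt "0 0 0 0 0" --pt "0 0 -0.03 0 0" --pt "0 0 0 0 0" --pt "0 0 0 0 0" --pt "0 0 0 0 0"

```text
clock: 39.25
tcp_pos: [0.4519, 0.0766, 0.133]
orientation: [0.0, 1.0, -0.014, 0.0]
wrist_force: [-0.3, 0.1, -0.3]
finger_gap: 0.0855
```

```bash
python3 - <<'E'
from h import *
c=eyes.read_camera('top');save('top5',c)
s,w,W=wrist('w13');print(s['tcp_pos'],s['joint_pos'].round(2))
print(circ(W,.4513,.0773,.053,.064,.0255));print(circ(W,.4513,.0773,.01,.046,.027))
cv2.imwrite('pics/cmp9.png',cv2.hconcat([cv2.cvtColor(cv2.resize(q,(390,390)),4) for q in (c['img'][130:300,320:490],w['img'])]))
E
```

```text
[0.45221901 0.07664309 0.13315778] [-0.01  0.15 -0.42  1.   -0.    1.59]
(199, array([0.4513, 0.0801]), 'rms', np.float64(0.0005), 'top', np.float64(0.2328))
(352, array([0.4514, 0.0798]), 'rms', np.float64(0.0002), 'top', np.float64(0.2328))
```

View pics/cmp9.png

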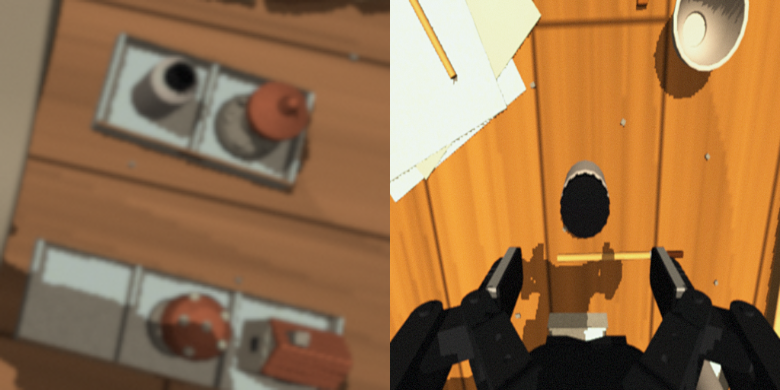

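Emit:
send_rows --pt "0 0.0006 -0.03 0 0" --pt "0 0 -0.03 0 0" --pt "0 0 -0.028 0 0" --pt "0 0 -0.017 0 0" --pt "0 0 0 0 0" --pt "0 0 0 0 0" --pt "0 0 0 0 255" --pt "0 0 0 0 255" --pt "0 0 0 0 255" --pt "0 0 0 0 255" --pt "0 0 0 0 255" --pt "0 0 0 0 255" --newtons 35

```text
clock: 40.55
tcp_pos: [0.4524, 0.0778, 0.0287]
orientation: [0.0, 1.0, -0.013, 0.001]
wrist_force: [-1.9, -0.1, 6.7]
finger_gap: 0.0523
```

Emit:
send_rows --pt "0 0 0 0 255" --pt "0 0 0 0 255" --pt "0 0 0 0 255"

```text
clock: 40.85
tcp_pos: [0.4525, 0.0778, 0.0287]
orientation: [0.0, 1.0, -0.013, 0.001]
wrist_force: [-2.1, -1.1, 8.4]
finger_gap: 0.0526
```

Emit:
send_rows --pt "0 0 0.005 0 255" --pt "0 0 0.015 0 255" --pt "0 0 0.01 0 255" --pt "0 0 0 0 255" --pt "0 0 0 0 255"

```text
clock: 41.35
tcp_pos: [0.4518, 0.0779, 0.0574]
orientation: [-0.0, 1.0, -0.013, 0.001]
wrist_force: [0.0, 0.1, -1.9]
finger_gap: 0.0524
```

```bash
python3 - <<'E'
from h import *
c2=eyes.read_camera('side');save('s12',c2);s,w,W=wrist('w14');print(s['tcp_pos'])
cv2.imwrite('pics/cmp10.png',cv2.hconcat([cv2.cvtColor(cv2.resize(q,(390,390)),4) for q in (c2['img'][110:230,240:360],w['img'])]))
E
```

```text
[0.45131393 0.07787585 0.05694476]
```

View pics/cmp10.png

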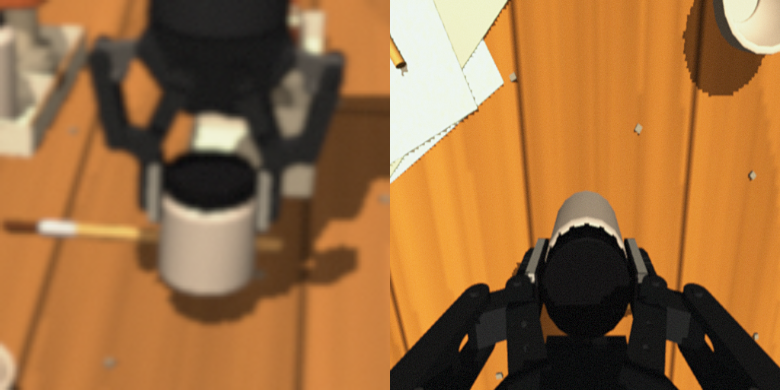

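Emit:
send_rows --pt "0 0 0.03 0 255" --pt "0 0 0.03 0 255" --pt "0 0 0.02 0 255" --pt "-0.00275 -0.0318 0 0 255" --pt "-0.00275 -0.0318 0 0 255" --pt "-0.00275 -0.0318 0 0 255" --pt "-0.00275 -0.0318 0 0 255" --pt "-0.00275 -0.0318 0 0 255" --pt "-0.00275 -0.0318 0 0 255" --pt "0 0 0 0 255" --pt "0 0 0 0 255" --pt "0 0 -0.03 0 255"

```text
clock: 42.65
tcp_pos: [0.4376, -0.1136, 0.1094]
orientation: [0.001, 1.0, -0.013, 0.003]
wrist_force: [0.9, -1.1, -1.7]
finger_gap: 0.0523
```

Emit:
send_rows --pt "0 0 -0.03 0 255" --pt "0 0 -0.02 0 255" --pt "0 0 -0.01 0 255" --pt "0 0 0 0 255" --pt "0 0 0 0 255" --pt "0 0 0 0 255"

```text
clock: 43.25
tcp_pos: [0.436, -0.1131, 0.0482]
orientation: [0.0, 1.0, -0.013, 0.001]
wrist_force: [0.2, 0.1, -0.8]
finger_gap: 0.0525
```

```bash
python3 - <<'E'
from h import *
s,w,W=wrist('w15');print(s['tcp_pos'],s['orientation'])
c=eyes.read_camera('side');save('s13',c)
cv2.imwrite('pics/cmp11.png',cv2.hconcat([cv2.cvtColor(cv2.resize(q,(390,390)),4) for q in (c['img'][70:190,250:370],w['img'])]))
E
```

```text
[ 0.43599217 -0.11308816  0.04822142] [ 4.05186037e-04  9.99918993e-01 -1.26823958e-02  1.00027786e-03]
```

View pics/cmp11.png

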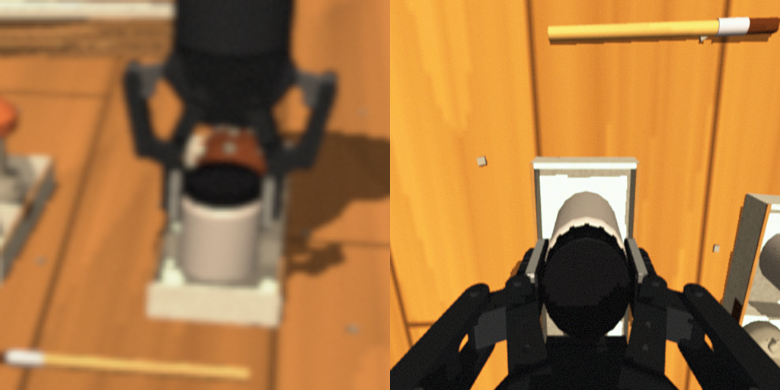

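Emit:
send_rows --pt "0 0 -0.008 0 255" --pt "0 0 -0.004 0 255" --pt "0 0 -0.001 0 255" --pt "0 0 0 0 255" --pt "0 0 0 0 255" --pt "0 0 0 0 255"

```text
clock: 43.95
tcp_pos: [0.4351, -0.113, 0.0342]
orientation: [0.0, 1.0, -0.013, 0.0]
wrist_force: [0.4, -0.9, -1.3]
finger_gap: 0.0527
```

Emit:
send_rows --pt "0 0 -0.001 0 255" --pt "0 0 0 0 255" --pt "0 0 0 0 255"

```text
clock: 44.25
tcp_pos: [0.435, -0.113, 0.0331]
orientation: [0.0, 1.0, -0.013, 0.0]
wrist_force: [-0.4, -0.2, -1.7]
finger_gap: 0.0523
```

Emit:
send_rows --pt "0 0 -0.0007 0 255" --pt "0 0 0 0 255" --pt "0 0 0 0 255"

```text
clock: 44.55
tcp_pos: [0.435, -0.1129, 0.0324]
orientation: [-0.0, 1.0, -0.013, 0.0]
wrist_force: [0.5, -0.1, -2.0]
finger_gap: 0.0526
```

Emit:
send_rows --pt "0 0 -0.0006 0 255" --pt "0 0 0 0 255" --pt "0 0 0 0 255"

```text
clock: 44.85
tcp_pos: [0.435, -0.1129, 0.0318]
orientation: [0.0, 1.0, -0.013, 0.0]
wrist_force: [0.5, 0.1, -1.2]
finger_gap: 0.0526
```

Emit:
send_rows --pt "0 0 -0.0004 0 255" --pt "0 0 0 0 255" --pt "0 0 0 0 255"

```text
clock: 45.15
tcp_pos: [0.435, -0.113, 0.0318]
orientation: [0.0, 1.0, -0.013, 0.0]
wrist_force: [-1.8, 1.0, 5.4]
finger_gap: 0.0524
```

Contact. Releasing, lifting straight up, and moving clear to look.

Emit:
send_rows --pt "0 0 0.0003 0 255" --pt "0 0 0 0 120" --pt "0 0 0 0 60" --pt "0 0 0 0 0" --pt "0 0 0 0 0" --pt "0 0 0 0 0" --pt "0 0 0 0 0" --pt "0 0 0.02 0 0" --pt "0 0 0.04 0 0" --pt "0 0 0.05 0 0" --pt "0 0 0.05 0 0"

```text
clock: 46.25
tcp_pos: [0.4343, -0.1127, 0.1931]
orientation: [-0.0, 1.0, -0.013, -0.0]
wrist_force: [1.0, -0.7, 0.6]
finger_gap: 0.0854
```

Emit:
send_rows --pt "0 0.04 0 0 0" --pt "0 0.04 0 0 0" --pt "0 0.04 0 0 0" --pt "0 0.04 0 0 0" --pt "0 0 0 0 0" --pt "0 0 0 0 0" --pt "0 0 0 0 0" --pt "0 0 0 0 0"

```text
clock: 47.05
tcp_pos: [0.4351, 0.046, 0.1917]
orientation: [0.0, 1.0, -0.014, 0.0]
wrist_force: [0.2, -0.3, 0.0]
finger_gap: 0.0855
```

```bash
python3 - <<'E'
from h import *
c=eyes.read_camera('top');save('top6',c);d=eyes.read_camera('side');save('s14',d)
for n,q in(('top',c),('side',d)):
    W=world(q)
    for o,a in dict(tower=(.615,-.2285,.064,.073,.024,.035),toad=(.433,-.196,.048,.059,.0265,.035),jar=(.435,-.113,.012,.048,.027,.035),bottle=(.622,-.145,.012,.064,.02,.03),bowl=(.574,.21,.036,.042,.036)).items():
        try: print(n,o,circ(W,*a))
        except Exception as e: print(n,o,'none')
    for o in('bowl','cottage','toadstool','glaze_jar','tower_house','nozzle_bottle'):print(o,[(np.round(k['xyz'],3).tolist(),round(k['conf'],2)) for k in eyes.tip_of(o,n)[:1]])
print(monitor.get_state()['clock'])
cv2.imwrite('pics/fin.png',cv2.hconcat([cv2.cvtColor(cv2.resize(q,(400,400)),4) for q in (c['img'][130:320,320:510],d['img'][90:250,200:360])]))
E
```

```text
top tower (55, array([ 0.6137, -0.2294]), 'rms', np.float64(0.0007), 'top', np.float64(0.104))
top toad (2, array([ 0.433 , -0.1969]), 'rms', np.float64(0.0), 'top', np.float64(0.085))
top jar (0, array([ 0.435, -0.113]), 'rms', np.float64(nan), 'top', np.float64(0.0))
top bottle (0, array([ 0.622, -0.145]), 'rms', np.float64(nan), 'top', np.float64(0.0))
top bowl (129, array([0.5739, 0.2061]), 'rms', np.float64(0.0018), 'top', np.float64(0.0352))
bowl [([0.571, 0.207, 0.001], 0.98)]
cottage [([0.432, -0.278, 0.007], 0.71)]
toadstool [([0.433, -0.199, 0.009], 0.55)]
glaze_jar []
tower_house [([0.612, -0.232, -0.0], 0.8)]
nozzle_bottle []
side tower (61, array([ 0.6156, -0.2289]), 'rms', np.float64(0.0017), 'top', np.float64(0.1023))
side toad (71, array([ 0.4343, -0.1975]), 'rms', np.float64(0.0014), 'top', np.float64(0.0842))
side jar (346, array([ 0.4362, -0.1141]), 'rms', np.float64(0.0013), 'top', np.float64(0.0715))
side bottle (360, array([ 0.6228, -0.1461]), 'rms', np.float64(0.0015), 'top', np.float64(0.102))
side bowl (311, array([0.5755, 0.2118]), 'rms', np.float64(0.003), 'top', np.float64(0.0407))
bowl [([0.574, 0.212, 0.001], 0.96)]
cottage []
toadstool [([0.619, -0.146, 0.001], 0.17)]
glaze_jar [([0.432, -0.114, 0.005], 0.66)]
tower_house [([0.612, -0.234, 0.006], 0.71)]
nozzle_bottle [([0.617, -0.147, 0.001], 0.58)]
47.75
  return _methods._mean(a, axis=axis, dtype=dtype,
  ret = ret.dtype.type(ret / rcount)
```

View pics/fin.png

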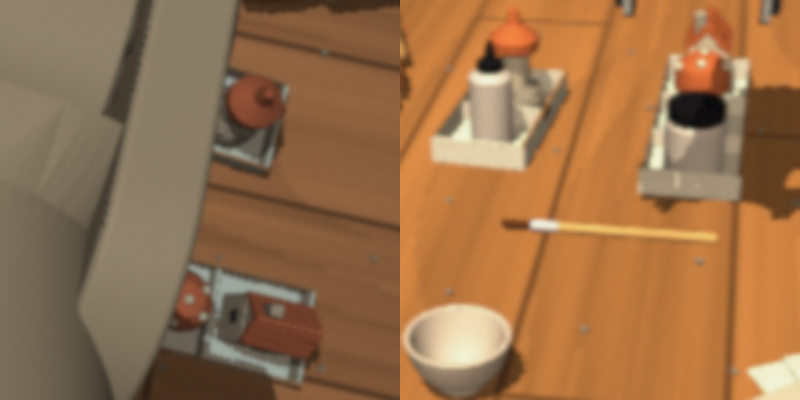

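All five pieces stand upright in their compartments. Heights match each piece plus the 3 mm floor, and the bowl hasn't moved. Handing in.

```bash
python3 -c "
from h import *
print(ticket.hand_in(),monitor.get_state()['clock'])"
```

```text
the job is handed in; nothing more can be done
the job is handed in; nothing more can be done
```

I packed both kits and handed the job in at about 48 s of the 134 s allowed.

- **Two-compartment tray:** holds the tower house and the nozzle bottle.
- **Three-compartment tray:** holds the cottage, the toadstool (middle) and the glaze jar.

I lowered each piece in steps of about 1 mm or less until the wrist sensed the floor (contact force 11 N at most), then released it.

- **Last checks:** in the final pictures all five pieces are upright in their own compartments. The four I measured then have tops within about 3 mm of their own height plus the 3 mm tray floor. I only saw the cottage in pictures and did not measure it after placing. The bowl is where it started, to within about 3 mm.
- **Checks that failed or disagreed:** in the last top picture the arm hid the jar, the bottle and part of the toadstool, so those were checked from the side. The side network missed the cottage and gave one low-confidence false toadstool on the bottle (0.17). The wrist camera read about 2.5 mm off the other two in y, so I relied mainly on the fixed cameras.

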